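# Uncover the reference coil in the instrument drawer

### The job

The reference coil is kept in a deep-lidded box in the top drawer of the bench cabinet. Pull that drawer wide open by its handle, draw the box's blue lid straight up off its base and set it down (do not drop it), top side up on the green mat. Leave the coil in its base, the drawer open, and the other things on the bench and in the drawer where they are.

Things in the scene. Friction and masses are not known exactly. Their poses are not given: they have to be found in the camera images.
- cabinet_front (a point): Grey steel bench-top cabinet, fixed, with two white-fronted drawers one above the other, 300 deep (its x) x 260 wide (its y) x 215 mm high. The point is the middle of the upper edge of its front face, 215 mm above the bench. Its -x axis points out of its front, the way the drawers open. Its top is free over the front 150 mm; a fixed decade box, 55 mm high, stands further back.
- top_drawer (a joint): How far the top drawer is pulled out, m: 0 shut (as it starts), 0.19 at its end stop; it slides along the cabinet's -x axis and stays where it is left. It takes 2 N and a little more when pulled faster (8 N per m/s). 0.15 brings the whole box out in front of the cabinet.
- top_drawer_handle (a point): Middle of the bar of the top drawer's black bow handle; axes as the cabinet's; moves with the drawer. The level bar (top_drawer_c0) is 10 mm thick, 120 mm long along y, its centre 41 mm in front of the drawer front (36 mm clear behind it, end posts 56 mm either side), 37 mm below the cabinet's top, 24 mm below the drawer front's top edge. Free above: a finger can be let down behind it.
- low_drawer (a joint): How far the lower drawer is pulled out, m: 0 shut. It is to stay shut. Its handle is the same, 102 mm lower.
- box_base (a point): Box's aluminium base, 96 x 60 mm, held fast in the top drawer's foam, moving with the drawer. Point: centre of the shoulder on which the lid's rim rests; axes as the cabinet's. An open neck, 88 x 52 mm, rises 46 mm from it inside the lid. Drawer shut, it is at x 93, y -30, z -82 mm in the frame of cabinet_front. Foam is 4 mm below it, drawer side walls end 43 mm, its front 69 mm above it.
- lid_centre (a point): Blue metal lid, a cap 96 (its x) x 60 (its y) x 54 mm high, about 0.15 kg. Point: its centre, 27 mm above its rim, 27 below its flat top; z up. At the start on the base in the shut drawer, x along the slide. It telescopes 46 mm over the neck, 1.3 mm play all round; brass strips inside resist drawing with about 10 N over the first 38 mm. 40 mm free beside each long side for fingers.
- coil_centre (a point): The reference coil, a copper winding between white flanges, 44 mm in diameter and 40 mm high, standing loose in the box under the lid, on the level of the shoulder. The point is its centre, 20 mm up. To be left where it is in the base.
- mat_centre (a point): Centre of the upper surface of the green bench mat, 220 (its x) x 180 (its y) x 4 mm, fixed, clear, to the left or the right of the cabinet.
- tray: Grey open parts tray, 220 x 170 x 35 mm, fixed, on the side of the cabinet where the mat is not. Origin: centre of its underside.
- e_core: Dark ferrite E core, 65 x 27 x 33 mm, loose in the tray. Origin: centre of its underside. Leave alone.
- toroid: Yellow ring core, 60 mm across, 22 mm high, loose in the tray. Origin: centre of its underside. Leave alone.
- multimeter: Yellow hand-held multimeter, 175 x 85 x 45 mm, lying on the bench. Origin: centre of its underside. Leave alone.
- wire_spool: Spool of copper wire, 80 mm across and 70 mm high, standing on the bench. Origin: centre of its underside. Leave alone.
- screwdriver: Red-handled screwdriver lying on the bench between the robot and the cabinet. Origin: on its underside. Leave alone.
- flux: Clear bottle with a red cap, 52 mm across and 120 mm high. Origin: centre of its underside. Leave alone.
- attenuator: Aluminium attenuator box, 75 x 48 x 30 mm, lying loose on the foam in the top drawer beside the lidded box, some 100 mm to its +y side. Origin: centre of its underside. It rides with the drawer; leave it where it lies in it.

How it is judged:
By the outcome, as a careful person would: the job done as asked, in the order asked, and still so for the second after the job is handed in, with the robot touching nothing.
It also fails if it takes over 64 s, if anything falls off the work surface, if the arm or the gripper's body presses on something with over 40 N, if the wrist force passes 120 N, or if a joint passes its speed limit or range.

### The arm

A 6-joint arm with a two-finger parallel gripper is mounted at the origin on the work surface. World frame = base frame: x ahead of the robot, y to its left, z up, the work surface at z = 0. Lengths are in m, angles in rad, forces in N, time in s.
With the tool pointing down it reaches from about 0.3 to 0.85 m from the base axis. Payload 5.4 kg.
Tool frame: the origin (TCP) lies on the centre line of the jaws, within the pads' length; the fingertips stand 14 mm ahead of it and the grasp point (between the pads) lies 5 mm behind it; z points along the fingers, y is the line along which they close (so a half turn about z gives the same grasp; the last joint's range is limited). The gripper opens to 85 mm and grips with 20 to 120 N. Pads are 22 mm wide; open, the fingers measure 114 mm over their backs; the gripper's body (76 mm by 85 mm) begins 54 mm behind the grasp point. The pads swing forward as they close: fully open they stand 13 mm farther back than shut.
Start: joints at [1.03, 0.158, 1.597, -0, 1.386, -0.21], TCP at [0.187, 0.544, 0.245] pointing down, gripper open.
Joint ranges: [-2.91, 2.91], [-0.94, 2.29], [0.18, 2.7], [-1.29, 4.43], [0.17, 2.64], [-3, 3]. Speed limits (rad/s): [2.57, 2.57, 3.14, 3.14, 3.14, 3.14].

### API

Orientations are given as a rotation vector (axis times angle).
In Python, from plant import read_state, grab_frame, arm gives the robot as it stands.
- The arm moves only by the tool servo_tool, never from a script. Its argument "targets" is a list of rows, each a list of 4 numbers: the shift along the tool's x, y, z in m, then the turn about the tool's z in rad. In form: [[dx, dy, dz, turn], ...]. A call has exactly 8 rows; each row is the pose to reach, as a shift and turn from the pose commanded when the call began, along the tool's axes at that moment; what a row does not reach only later rows make up. A row lasts 1/8 s, in which the tool goes at most 62.5 mm and 10.7 degrees, less where a joint would pass 70% of its speed; a pose out of reach is approached as far as the arm can. A call with a gripper value outside its range is refused whole. "jaw" is the opening in per cent of the stroke, from 0 (shut) to 100 (fully open), set as the call begins (left out, the last holds). The fingers move at their own pace and stop on an object; "grip_force" is the grip in N (left out, the last holds). Time passes only in rows, so rows that repeat a pose let the fingers close, or fill a call up. It gives the time, the measured TCP pose, the force, the opening and the grip force at its end, in the units of the state.
- read_state(): the state, without advancing time (a new reading comes with each control period).
- grab_frame(name): name is "side" or "top"; returns a dict with "frame" (480x640x3 uint8, red, green, blue), "K" (3x3 intrinsics, pixels), "extrinsics" (4x4, takes a point from world to camera coordinates). Camera axes: x right, y down, z forward; pixel columns grow to the right and rows downward; lengths in m; the calibration is good to about 2 mm. A picture is of the moment at which its call begins. There is no depth.
- arm.close_job(): hands the job in; it is judged then, once.
The state is a dict: "time_s": time; "joint_pos": joint angles; "qvel": joint speeds; "effort": joint torques, N m; "tcp_pos": TCP position; "tcp_rot": TCP orientation; "contact_force": force on the tool from outside, world axes, zero at the start; "moment": the same for the moment, N m; "opening": finger opening in m; "grip_force": force on a finger pad.
Only numpy, scipy, OpenCV 4.12 (cv2) and the standard library are available. Lean on these libraries where they do the work, as an engineer would, in place of code of your own. Each camera call takes 0.05 s, during which the arm holds its last target. There are 200 camera calls.

## Working session

There is one attempt and no reset: what is moved stays moved. The work goes in short steps, Python scripts to look and compute and a tool call to move; the robot and the scene stay as the last step left them, time stands still between calls to the robot, and variables do not carry over. Pictures are saved under pics/ and viewed, at most 10 in all, crops included, and the job is handed in when it is done.

Besides the shell and the picture viewer there is one more tool, called after ">>>" as name(argument=value, ...), one argument or row to a line, values as JSON. servo_tool: Moves the arm, as the interface text tells. Its arguments: {"type":"object","properties":{"targets":{"type":"array","items":{"type":"array","items":{"type":"number"}}},"jaw":{"type":"number"},"grip_force":{"type":"number"}},"required":["targets"]}

```bash
mkdir -p pics; ls; python3 - <<'E'
from plant import read_state, grab_frame
import cv2,numpy as np
s=read_state();print(s)
ims=[]
for n in("side","top"):
    f=grab_frame(n);cv2.imwrite(f"pics/{n}0.png",f["frame"][:,:,::-1]);print(n,f["K"].tolist(),np.round(f["extrinsics"],4).tolist())
E
```

```text
pics
{'time_s': 0.0, 'joint_pos': array([ 1.02990366e+00,  1.59030067e-01,  1.59819775e+00,  2.07580705e-05,
        1.38620595e+00, -2.10109083e-01]), 'qvel': array([ 0.00072661, -0.00011158,  0.0010392 , -0.00179682,  0.0013927 ,
        0.00182483]), 'effort': array([ 8.00937178e-04, -3.95998085e+01, -3.31430268e+01, -3.37616784e-04,
        8.27164535e-03,  9.55814414e-06]), 'tcp_pos': array([0.1864763 , 0.54333241, 0.24434481]), 'tcp_rot': array([-5.17119465e-01, -3.09803542e+00,  2.67815784e-03]), 'contact_force': array([0.0870918 , 0.20752117, 0.23929672]), 'moment': array([-0.02868789, -0.0121415 ,  0.03026392]), 'grip_force': 0.0, 'opening': 0.08562075037336489}
side [[549.7196623743883, 0.0, 322.27060811730064], [0.0, 549.7196623743883, 245.6008434592335], [0.0, 0.0, 1.0]] [[0.8356, -0.5493, -0.0052, -0.4909], [-0.4257, -0.6415, -0.6382, 0.3396], [0.3473, 0.5355, -0.7698, 1.1554], [0.0, 0.0, 0.0, 1.0]]
top [[501.8592216823002, 0.0, 313.10803344903627], [0.0, 501.8592216823002, 246.22149175970677], [0.0, 0.0, 1.0]] [[-0.018, -0.9998, 0.0014, 0.0167], [-0.9835, 0.0174, -0.1803, 0.628], [0.1803, -0.0046, -0.9836, 1.2331], [0.0, 0.0, 0.0, 1.0]]
```

View pics/side0.png

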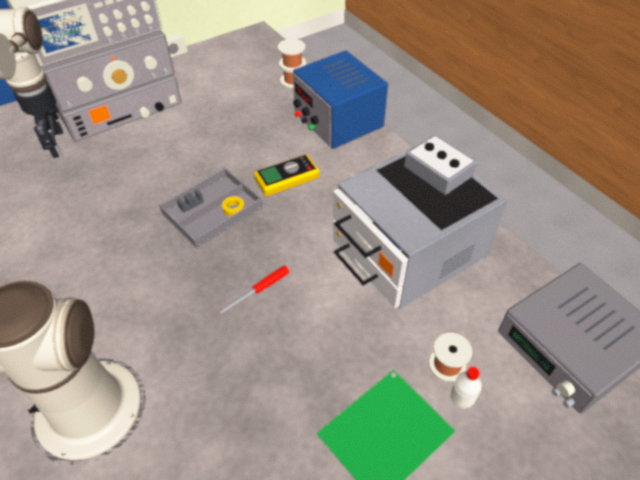

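View pics/top0.png

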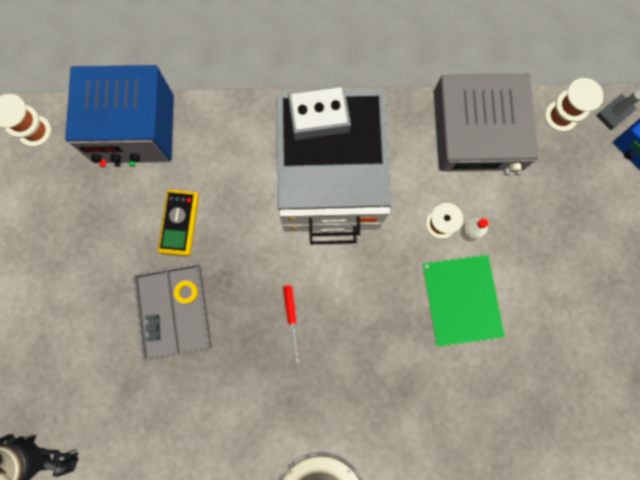

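The side view shows the cabinet at about (400,230) with two black handles, the tray at (210,205) and the mat at (385,430). In the top view the front edge runs from about (277,208) to (390,210), the upper handle bar is near (333,241), the mat is centred near (463,300) and the screwdriver is at (291,305).

```bash
cat > h.py <<'E'
import numpy as np,cv2
from scipy.spatial.transform import Rotation as R
from plant import read_state, grab_frame
def ray(f,p,z):
    E=f["extrinsics"];Rm=E[:3,:3];c=-Rm.T@E[:3,3]
    d=Rm.T@np.linalg.inv(f["K"])@np.array([p[0],p[1],1.]);return c+d*(z-c[2])/d[2]
def proj(f,X):
    q=f["K"]@(f["extrinsics"]@np.append(X,1))[:3];return q[:2]/q[2]
def tri(f,p,g,q):
    A=[]
    for h,x in((f,p),(g,q)):
        P=h["K"]@h["extrinsics"][:3];A+=[x[0]*P[2]-P[0],x[1]*P[2]-P[1]]
    v=np.linalg.svd(np.array(A))[2][-1];return v[:3]/v[3]
def blob(m,n=1):
    c=sorted(cv2.findContours(m.astype(np.uint8),cv2.RETR_EXTERNAL,cv2.CHAIN_APPROX_NONE)[0],key=cv2.contourArea)[::-1]
    return c[:n]
E
python3 - <<'E'
from h import *
t=grab_frame("top");s=grab_frame("side")
for f,n in((t,'top'),(s,'side')):
    h=cv2.cvtColor(f["frame"],cv2.COLOR_RGB2HSV)
    b=blob((h[...,0]>45)&(h[...,0]<75)&(h[...,1]>150))[0];r=cv2.minAreaRect(b)
    B=cv2.boxPoints(r);print(n,'mat',[ray(f,p,.004).round(4).tolist() for p in B],ray(f,r[0],.004).round(4))
a=cv2.resize(t["frame"][185:260,260:410],None,fx=5,fy=5,interpolation=cv2.INTER_CUBIC)[:,:,::-1]
b=cv2.resize(s["frame"][170:310,320:420],None,fx=4,fy=4,interpolation=cv2.INTER_CUBIC)[:,:,::-1]
cv2.imwrite('pics/ct.png',a);cv2.imwrite('pics/cs.png',b)
g=t["frame"].astype(int)
m=np.zeros((480,640),bool);m[225:250,300:370]=(g[225:250,300:370].max(2)<70)
ys,xs=np.nonzero(m);print('dark',len(xs),xs.min(),xs.max(),ys.min(),ys.max())
for p in((277,207),(390,209)):print(ray(t,p,.215))
for p in((310,240),(356,240)):print(ray(t,p,.178))
E
```

```text
top mat [[0.5845, -0.2861, 0.004], [0.6123, -0.4642, 0.004], [0.393, -0.484, 0.004], [0.3669, -0.311, 0.004]] [ 0.4875 -0.3863  0.004 ]
side mat [[0.3701, -0.3123, 0.004], [0.6012, -0.2828, 0.004], [0.6038, -0.4686, 0.004], [0.3899, -0.4823, 0.004]] [ 0.4871 -0.3906  0.004 ]
dark 306 309 359 225 243
[0.69177454 0.08700286 0.215     ]
[ 0.68252845 -0.17081692  0.215     ]
[0.62093251 0.01301034 0.178     ]
[ 0.61903545 -0.09421598  0.178     ]
```

View pics/ct.png

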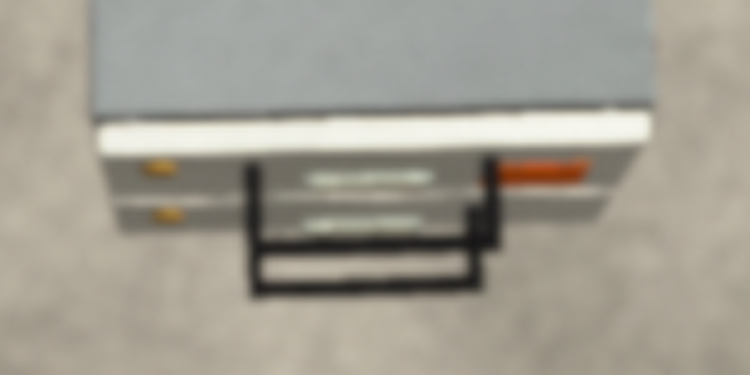

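View pics/cs.png

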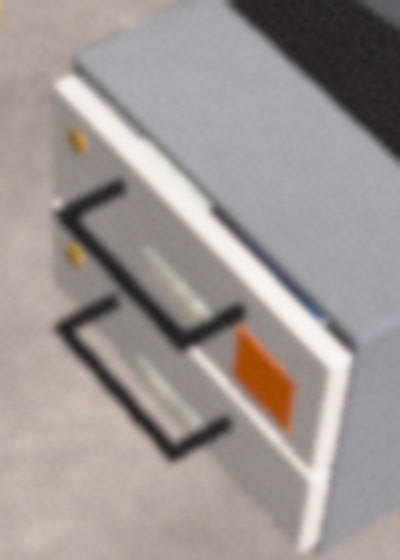

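The crops show the upper bar running from about (310.5,233.6) to (358,233) in the top view and (336.5,224) to (366,255) in the side view. The lower bar sits in front of it in the image, at row 242.

```bash
python3 - <<'E'
from h import *
t=grab_frame("top");s=grab_frame("side")
a=tri(t,(310.7,233.6),s,(336.5,224.3));b=tri(t,(358.2,233.2),s,(366.,255));print(a,b)
A=ray(t,(310.7,233.7),.178);B=ray(t,(358.2,233.2),.178);print(A,B,(A+B)/2,np.arctan2(A[0]-B[0],-(A[1]-B[1])))
C=ray(t,(278.6,208),.215);D=ray(t,(390.4,206.4),.215);print(C,D,(C+D)/2,np.linalg.norm(C-D))
d=C-D;print('yaw',np.degrees(np.arctan2(-d[0],d[1])))
print(R.from_rotvec(read_state()['tcp_rot']).as_matrix().round(3))
E
```

```text
[0.6361101  0.01158639 0.17257925] [ 0.63554081 -0.10008147  0.17704478]
[0.63590078 0.01112247 0.178     ] [ 0.63513231 -0.0998981   0.178     ] [ 0.63551654 -0.04438781  0.178     ] 3.134670924328391
[0.68935583 0.08336351 0.215     ] [ 0.68863058 -0.17200992  0.215     ] [ 0.6889932  -0.04432321  0.215     ] 0.2553744559991491
yaw -0.16271871222478576
[[-0.946  0.325 -0.   ]
 [ 0.325  0.946 -0.001]
 [ 0.    -0.001 -1.   ]]
```

>>> servo_tool(
  targets=[
    [-0.043,-0.029,0,0.155],
    [-0.086,-0.058,0,0.31],
    [-0.129,-0.087,0,0.465],
    [-0.172,-0.116,0,0.62],
    [-0.215,-0.145,0,0.775],
    [-0.258,-0.174,0,0.93],
    [-0.301,-0.203,0,1.085],
    [-0.344,-0.232,0,1.24],
  ],
  jaw=36,
)

```text
time_s: 1.3
tcp_pos: [0.4376, 0.2112, 0.2454]
tcp_rot: [2.227, 2.215, 0.001]
contact_force: [-0.1, 1.0, 0.3]
opening: 0.0305
grip_force: 0.0
```

>>> servo_tool(
  targets=[
    [-0.037,0.029,0,0],
    [-0.074,0.058,0,0],
    [-0.111,0.087,0,0],
    [-0.148,0.116,0,0],
    [-0.185,0.145,0,0],
    [-0.222,0.174,0,0],
    [-0.256,0.198,0,0],
    [-0.256,0.198,0,0],
  ],
)

```text
time_s: 2.3
tcp_pos: [0.6356, -0.0459, 0.2447]
tcp_rot: [2.225, 2.218, -0.001]
contact_force: [-0.2, 0.9, 0.1]
opening: 0.0306
grip_force: 0.0
```

```bash
python3 - <<'E'
from h import *
t=grab_frame("top");s=grab_frame("side");x=read_state();print(x['tcp_pos'],x['tcp_rot'])
a=cv2.resize(t["frame"][180:270,270:400],None,fx=3,fy=3,interpolation=cv2.INTER_CUBIC)
b=cv2.resize(s["frame"][160:300,300:430],(390,420),interpolation=cv2.INTER_CUBIC)
c=np.zeros((420,780,3),np.uint8);c[:270,:390]=a;c[:,390:]=b
cv2.imwrite('pics/c2.png',c[:,:,::-1])
E
```

```text
[ 0.63450107 -0.04322654  0.24491077] [-2.22121741e+00 -2.22011122e+00  2.74208716e-04]
```

View pics/c2.png

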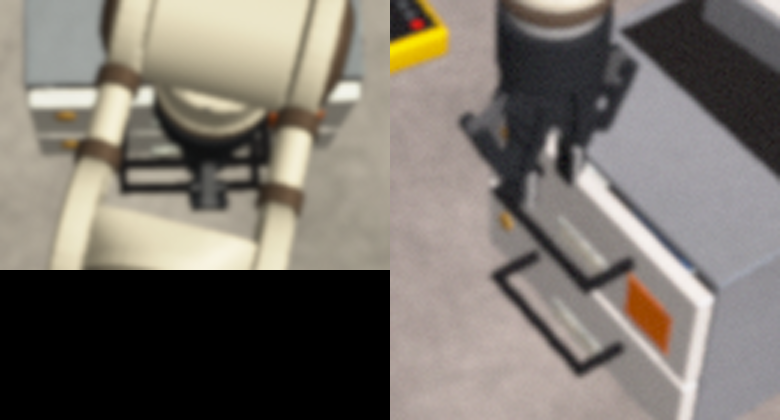

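The fingers are open above the bar, which runs from (120,187) to (265,185) in the left crop, with one finger on each side of it. I'll go down now.

>>> servo_tool(
  targets=[
    [0,0,0.012,0],
    [0,0,0.024,0],
    [0,0,0.036,0],
    [0,0,0.048,0],
    [0,0,0.06,0],
    [0,0,0.067,0],
    [0,0,0.067,0],
    [0,0,0.067,0],
  ],
)

```text
time_s: 3.4
tcp_pos: [0.6351, -0.0435, 0.1788]
tcp_rot: [2.221, 2.221, 0.001]
contact_force: [0.6, -0.2, -0.5]
opening: 0.0306
grip_force: 0.0
```

>>> servo_tool(
  targets=[
    [0,0,0,0],
    [0,0,0,0],
    [0,0,0,0],
    [0,0,0,0],
    [0,0,0,0],
    [0,0,0,0],
    [0,0,0,0],
    [0,0,0,0],
  ],
  jaw=0,
  grip_force=30,
)

```text
time_s: 4.4
tcp_pos: [0.6342, -0.0434, 0.179]
tcp_rot: [-2.221, -2.221, 0.002]
contact_force: [-5.2, 0.1, 4.4]
opening: 0.0085
grip_force: 29.6
```

>>> servo_tool(
  targets=[
    [0,-0.006,0,0],
    [0,-0.017,0,0],
    [0,-0.03,0,0],
    [0,-0.043,0,0],
    [0,-0.056,0,0],
    [0,-0.069,0,0],
    [0,-0.082,0,0],
    [0,-0.095,0,0],
  ],
)

```text
time_s: 5.4
tcp_pos: [0.5396, -0.0443, 0.179]
tcp_rot: [2.22, 2.219, -0.0]
contact_force: [2.8, -4.8, 3.0]
opening: 0.0089
grip_force: 29.9
```

>>> servo_tool(
  targets=[
    [0,-0.013,0,0],
    [0,-0.026,0,0],
    [0,-0.039,0,0],
    [0,-0.052,0,0],
    [0,-0.065,0,0],
    [0,-0.076,0,0],
    [0,-0.083,0,0],
    [0,-0.086,0,0],
  ],
)

```text
time_s: 6.4
tcp_pos: [0.4536, -0.0451, 0.179]
tcp_rot: [2.219, 2.218, -0.003]
contact_force: [2.1, -8.5, 1.5]
opening: 0.0085
grip_force: 29.8
```

>>> servo_tool(
  targets=[
    [0,0,0,0],
    [0,0,0,0],
    [0,0,0,0],
    [0,0,0,0],
    [0,0,-0.015,0],
    [0,0,-0.045,0],
    [0,0,-0.08,0],
    [0,0,-0.115,0],
  ],
  jaw=36,
)

```text
time_s: 7.4
tcp_pos: [0.4538, -0.0433, 0.2956]
tcp_rot: [2.221, 2.221, 0.001]
contact_force: [-0.2, 1.1, -0.3]
opening: 0.0308
grip_force: 0.0
```

>>> servo_tool(
  targets=[
    [0.03,-0.03,0,0.17],
    [0.08,-0.03,0,0.34],
    [0.13,-0.03,0,0.51],
    [0.18,-0.03,0,0.68],
    [0.23,-0.03,0,0.85],
    [0.23,-0.03,0,1.02],
    [0.23,-0.03,0,1.2],
    [0.23,-0.03,0,1.37],
  ],
  jaw=100,
)

```text
time_s: 8.4
tcp_pos: [0.4239, 0.1871, 0.2945]
tcp_rot: [-3.126, -0.307, -0.002]
contact_force: [0.2, 0.1, -0.2]
opening: 0.0854
grip_force: 0.0
```

```bash
python3 - <<'E'
from h import *
t=grab_frame("top");s=grab_frame("side");x=read_state();print(x['tcp_pos'],x['tcp_rot'],x['joint_pos'])
np.savez('f1',t=t["frame"],s=s["frame"])
for f,n in((t,'top'),(s,'side')):
    h=cv2.cvtColor(f["frame"],cv2.COLOR_RGB2HSV)
    for b in blob((h[...,0]>100)&(h[...,0]<125)&(h[...,1]>120),4):
        r=cv2.minAreaRect(b);print(n,r,ray(f,r[0],.187).round(4),cv2.contourArea(b))
a=cv2.resize(t["frame"][180:300,260:420],None,fx=2.5,fy=2.5,interpolation=cv2.INTER_CUBIC)
b=cv2.resize(s["frame"][160:340,270:430],(400,450),interpolation=cv2.INTER_CUBIC)
c=np.zeros((450,800,3),np.uint8);c[:300,:400]=a;c[:,400:]=b
cv2.imwrite('pics/c3.png',c[:,:,::-1])
E
```

```text
[0.4239291  0.18682475 0.29439782] [-3.12569578e+00 -3.14856517e-01 -1.92589672e-03] [ 1.53290616e-01 -1.71775750e-01  1.82879630e+00  1.34109250e-05
  1.48334359e+00  1.52329975e+00]
top ((120.70881652832031, 109.28528594970703), (105.76447296142578, 91.72901153564453), 4.39870548248291) [0.9506 0.467  0.187 ] 7415.5
top ((348.3924865722656, 253.09658813476562), (44.63606262207031, 28.165874481201172), 87.87889862060547) [ 0.5869 -0.0749  0.187 ] 1157.0
top ((626.5, 144.0), (48.0, 25.0), 90.0) [ 0.8404 -0.7502  0.187 ] 471.0
side ((348.0000305175781, 92.99998474121094), (88.54829406738281, 76.92073059082031), 63.43495178222656) [0.9336 0.393  0.187 ] 4770.5
side ((340.824951171875, 260.6827697753906), (36.17041778564453, 53.25927734375), 61.11341857910156) [ 0.577  -0.0892  0.187 ] 1648.0
side ((14.499998092651367, 30.499996185302734), (28.999996185302734, 60.99999237060547), 0.0) [0.2351 1.2686 0.187 ] 1016.5
side ((51.192665100097656, 47.35780334472656), (21.83843994140625, 9.386698722839355), 16.699243545532227) [0.305  1.1005 0.187 ] 84.0
```

View pics/c3.png

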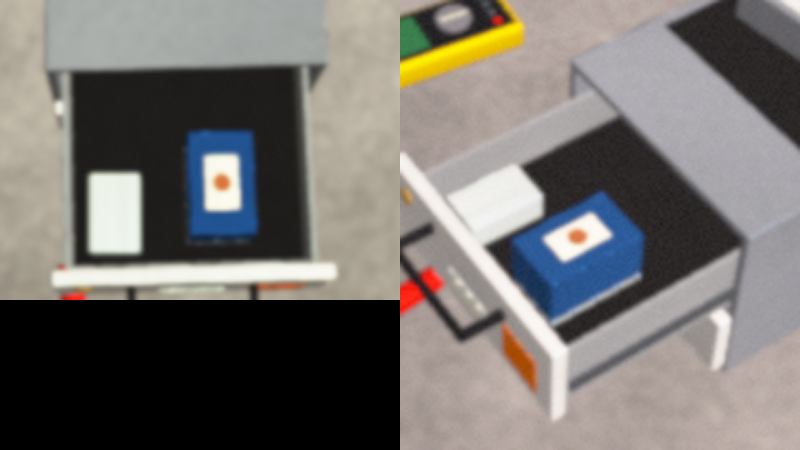

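The drawer is open about 181 mm. The lid's label is centred at top pixel (348.6,252.8), which puts the lid at about (0.589, -0.075). The attenuator lies to its left, well clear.

>>> servo_tool(
  targets=[
    [0.016,0.042,0,0.03],
    [0.033,0.086,0,0.06],
    [0.049,0.13,0,0.1],
    [0.066,0.174,0,0.14],
    [0.082,0.218,0,0.18],
    [0.098,0.26,0,0.2],
    [0.11,0.29,0,0.2],
    [0.11,0.29,0,0.2],
  ],
)

```text
time_s: 9.5
tcp_pos: [0.59, -0.0775, 0.2934]
tcp_rot: [3.141, 0.002, -0.0]
contact_force: [0.3, 0.6, 0.6]
opening: 0.0855
grip_force: 0.0
```

>>> servo_tool(
  targets=[
    [0,0,0.01,0],
    [0,0,0.03,0],
    [0,0,0.05,0],
    [0,0,0.07,0],
    [0,0,0.07,0],
    [0,0,0.07,0],
    [0,0,0.07,0],
    [0,0,0.07,0],
  ],
)

```text
time_s: 10.5
tcp_pos: [0.5898, -0.0756, 0.2241]
tcp_rot: [3.141, 0.002, 0.002]
contact_force: [-0.6, -0.5, -1.0]
opening: 0.0855
grip_force: 0.0
```

```bash
python3 - <<'E'
from h import *
x=read_state();print(x['tcp_pos'],x['tcp_rot'],x['opening'])
Rm=R.from_rotvec(x['tcp_rot']).as_matrix();print(Rm.round(4), Rm.T@(np.array([.589,-.075,.165])-x['tcp_pos']))
t=grab_frame("top");s=grab_frame("side")
a=cv2.resize(t["frame"][180:300,260:420],None,fx=2.5,fy=2.5,interpolation=cv2.INTER_CUBIC)
b=cv2.resize(s["frame"][170:310,270:390],(400,467),interpolation=cv2.INTER_CUBIC)
c=np.zeros((467,800,3),np.uint8);c[:300,:400]=a;c[:,400:]=b
cv2.imwrite('pics/c4.png',c[:,:,::-1])
E
```

```text
[ 0.58975824 -0.07563711  0.22414691] [3.14115719e+00 1.56037425e-03 2.07043448e-03] 0.08551356230167906
[[ 1.0e+00  1.0e-03  1.3e-03]
 [ 1.0e-03 -1.0e+00 -4.0e-04]
 [ 1.3e-03  4.0e-04 -1.0e+00]] [-0.00083556 -0.0006636   0.05914558]
```

View pics/c4.png

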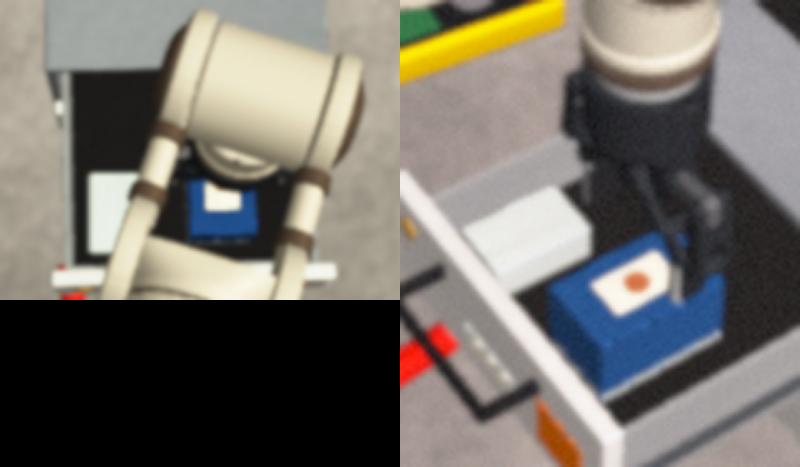

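The gripper straddles the lid in y, with the near finger beside the lid's long side at (680,290) in the crop. I'll go down and grip.

>>> servo_tool(
  targets=[
    [0,0,0.008,0],
    [0,0,0.02,0],
    [0,0,0.032,0],
    [0,0,0.044,0],
    [0,0,0.054,0],
    [0,0,0.06,0],
    [0,0,0.06,0],
    [0,0,0.06,0],
  ],
)

```text
time_s: 11.6
tcp_pos: [0.5898, -0.0757, 0.1638]
tcp_rot: [3.141, 0.001, 0.001]
contact_force: [0.1, -0.2, 0.8]
opening: 0.0854
grip_force: 0.0
```

>>> servo_tool(
  targets=[
    [0,0,0,0],
    [0,0,0,0],
    [0,0,0,0],
    [0,0,0,0],
    [0,0,0,0],
    [0,0,0,0],
    [0,0,0,0],
    [0,0,0,0],
  ],
  jaw=0,
  grip_force=80,
)

```text
time_s: 12.6
tcp_pos: [0.59, -0.0752, 0.1643]
tcp_rot: [-3.141, -0.001, -0.003]
contact_force: [-0.1, 3.9, 5.9]
opening: 0.0591
grip_force: 88.2
```

>>> servo_tool(
  targets=[
    [0,0,-0.004,0],
    [0,0,-0.01,0],
    [0,0,-0.016,0],
    [0,0,-0.022,0],
    [0,0,-0.028,0],
    [0,0,-0.034,0],
    [0,0,-0.04,0],
    [0,0,-0.046,0],
  ],
)

```text
time_s: 13.6
tcp_pos: [0.5903, -0.0758, 0.2114]
tcp_rot: [3.141, 0.001, 0.004]
contact_force: [0.7, -0.7, -0.9]
opening: 0.0591
grip_force: 88.5
```

>>> servo_tool(
  targets=[
    [0,0,-0.008,0],
    [0,0,-0.018,0],
    [0,0,-0.03,0],
    [0,0,-0.045,0],
    [0,0,-0.06,0],
    [0,0,-0.075,0],
    [0,0,-0.085,0],
    [0,0,-0.09,0],
  ],
)

```text
time_s: 14.6
tcp_pos: [0.5896, -0.0756, 0.3001]
tcp_rot: [3.141, 0.001, 0.001]
contact_force: [-0.2, 0.2, -1.6]
opening: 0.059
grip_force: 88.5
```

```bash
python3 - <<'E'
from h import *
x=read_state();print(x['tcp_pos'],x['tcp_rot'],x['opening'],x['grip_force'],x['contact_force'],x['moment'],x['joint_pos'])
s=grab_frame("side")
cv2.imwrite('pics/c5.png',s["frame"][:,:,::-1])
h=cv2.cvtColor(s["frame"],cv2.COLOR_RGB2HSV)
E
```

```text
[ 0.58959711 -0.07564132  0.30014288] [3.14131165e+00 1.33150539e-03 1.24935814e-03] 0.05895871741250835 88.47537964582443 [-0.21160508  0.15358669 -1.60245109] [-0.00392796  0.00479519  0.03725917] [-3.30692351e-01  1.76843064e-01  1.46833119e+00 -6.65736418e-06
  1.49557499e+00  1.23925673e+00]
```

View pics/c5.png

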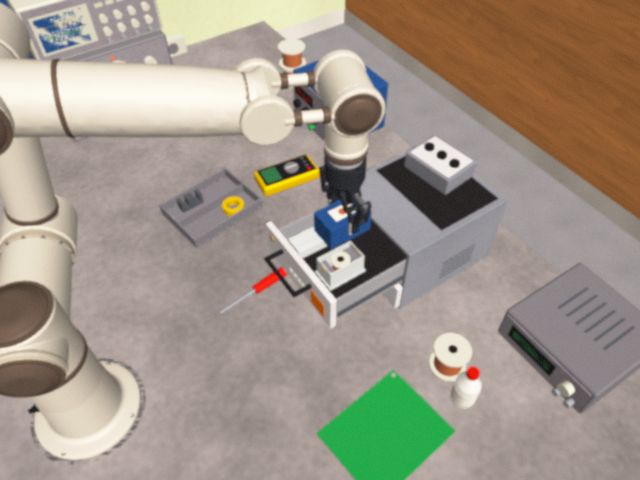

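The lid is off and held at (343,222). The coil is standing in the open base at (340,262), the drawer is open, and the mat is clear. I'll carry the lid over.

>>> servo_tool(
  targets=[
    [-0.007,0.02,0,0],
    [-0.02,0.062,0,0],
    [-0.036,0.11,0,0],
    [-0.052,0.16,0,0],
    [-0.068,0.21,0,0],
    [-0.084,0.258,0,0],
    [-0.096,0.294,0,0],
    [-0.102,0.312,0,0],
  ],
)

```text
time_s: 15.65
tcp_pos: [0.4858, -0.3898, 0.2983]
tcp_rot: [-3.141, 0.003, 0.002]
contact_force: [-0.2, 1.4, -1.7]
opening: 0.0591
grip_force: 88.5
```

>>> servo_tool(
  targets=[
    [0,0,0.01,0],
    [0,0,0.035,0],
    [0,0,0.07,0],
    [0,0,0.105,0],
    [0,0,0.14,0],
    [0,0,0.175,0],
    [0,0,0.205,0],
    [0,0,0.22,0],
  ],
)

```text
time_s: 16.65
tcp_pos: [0.4872, -0.3848, 0.0767]
tcp_rot: [-3.138, -0.004, 0.004]
contact_force: [-0.5, 0.2, -1.9]
opening: 0.059
grip_force: 88.5
```

```bash
python3 - <<'E'
from h import *
x=read_state();print(x['tcp_pos'],x['tcp_rot'],x['opening'],x['contact_force'])
s=grab_frame("side")
c=cv2.resize(s["frame"][320:480,280:500],None,fx=3,fy=3,interpolation=cv2.INTER_CUBIC)
cv2.imwrite('pics/c6.png',c[:,:,::-1])
p=x['tcp_pos'];
for sx in(-.048,.048):
  for sy in(-.03,.03):
    for dz in (-.031,.023):
      print((3*(proj(s,p+[sx,sy,dz])-[280,320])).round(),end=' ')
E
```

```text
[ 0.48724183 -0.38483623  0.07668206] [-3.13800438 -0.00406503  0.00394534] 0.05901652915761324 [-0.49388019  0.15809546 -1.93986868]
[290. 388.] [296. 357.] [235. 312.] [238. 278.] [407. 307.] [417. 274.] [350. 235.] [358. 200.]
```

View pics/c6.png

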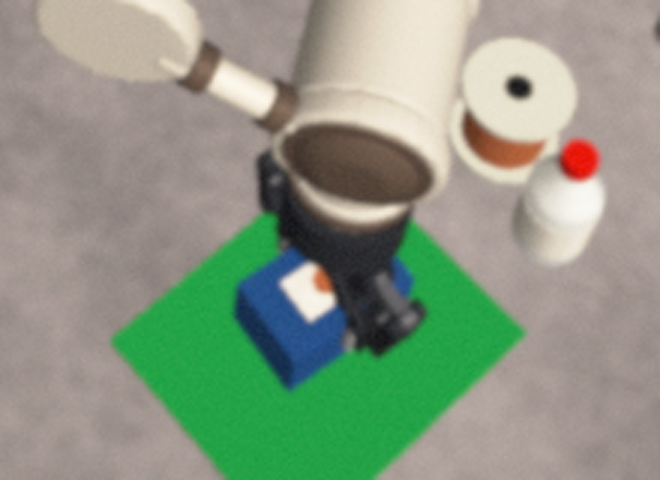

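The lid is level over the mat, and its predicted near rim corner (290,388) matches the picture. That leaves about 42 mm to go, so I'll lower it slowly.

>>> servo_tool(
  targets=[
    [0,0,0.007,0],
    [0,0,0.015,0],
    [0,0,0.023,0],
    [0,0,0.029,0],
    [0,0,0.034,0],
    [0,0,0.037,0],
    [0,0,0.038,0],
    [0,0,0.039,0],
  ],
)

```text
time_s: 17.7
tcp_pos: [0.4878, -0.3878, 0.0404]
tcp_rot: [3.141, 0.001, 0.0]
contact_force: [-0.1, -0.6, -1.0]
opening: 0.059
grip_force: 88.5
```

>>> servo_tool(
  targets=[
    [0,0,0.001,0],
    [0,0,0.001,0],
    [0,0,0.002,0],
    [0,0,0.002,0],
    [0,0,0.003,0],
    [0,0,0.003,0],
    [0,0,0.004,0],
    [0,0,0.004,0],
  ],
)

```text
time_s: 18.7
tcp_pos: [0.4876, -0.3876, 0.0362]
tcp_rot: [-3.141, -0.001, 0.0]
contact_force: [-0.7, -0.4, -1.8]
opening: 0.059
grip_force: 88.5
```

>>> servo_tool(
  targets=[
    [0,0,0.0005,0],
    [0,0,0.001,0],
    [0,0,0.001,0],
    [0,0,0.0015,0],
    [0,0,0.0015,0],
    [0,0,0.002,0],
    [0,0,0.002,0],
    [0,0,0.002,0],
  ],
)

```text
time_s: 19.7
tcp_pos: [0.4877, -0.3877, 0.0353]
tcp_rot: [-3.141, -0.001, 0.0]
contact_force: [-4.5, 3.4, 8.2]
opening: 0.0585
grip_force: 89.8
```

>>> servo_tool(
  targets=[
    [0,0,0,0],
    [0,0,0,0],
    [0,0,0,0],
    [0,0,0,0],
    [0,0,0,0],
    [0,0,0,0],
    [0,0,0,0],
    [0,0,0,0],
  ],
  jaw=100,
)

```text
time_s: 20.7
tcp_pos: [0.4877, -0.3877, 0.0343]
tcp_rot: [3.142, 0.001, 0.0]
contact_force: [-0.5, -0.1, 0.2]
opening: 0.0853
grip_force: 0.0
```

>>> servo_tool(
  targets=[
    [0,0,-0.01,0],
    [0,0,-0.03,0],
    [0,0,-0.055,0],
    [0,0,-0.085,0],
    [0,0,-0.12,0],
    [0,0,-0.155,0],
    [0,0,-0.18,0],
    [0,0,-0.2,0],
  ],
)

```text
time_s: 21.7
tcp_pos: [0.488, -0.388, 0.2374]
tcp_rot: [3.139, 0.001, 0.003]
contact_force: [-0.2, 0.0, -0.4]
opening: 0.0855
grip_force: 0.0
```

>>> servo_tool(
  targets=[
    [-0.03,0,0,0],
    [-0.06,0,0,0],
    [-0.09,0,0,0],
    [-0.12,0,0,0],
    [-0.14,0,0,0],
    [-0.15,0,0,0],
    [-0.15,0,0,0],
    [-0.15,0,0,0],
  ],
)

```text
time_s: 22.7
tcp_pos: [0.3382, -0.3878, 0.2344]
tcp_rot: [3.142, 0.002, 0.001]
contact_force: [-0.2, -0.2, -0.3]
opening: 0.0852
grip_force: 0.0
```

```bash
python3 - <<'E'
from h import *
x=read_state();print(x['tcp_pos'],x['contact_force'],x['opening'])
cv2.imwrite('pics/e.png',grab_frame("side")["frame"][:,:,::-1])
E
```

```text
[ 0.33820893 -0.38779159  0.23439229] [-0.16974112 -0.2200013  -0.32337972] 0.0852252071212238
```

View pics/e.png

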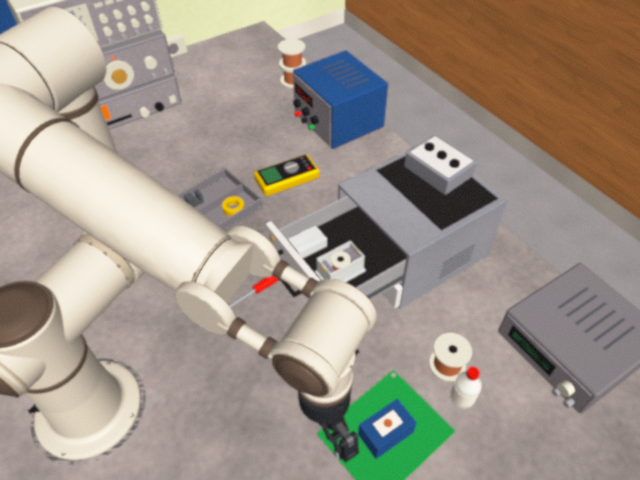

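The lid sits flat, top side up, on the mat at (387,427). The coil is in its base at (340,260), the drawer is open, and the arm touches nothing.

```bash
python3 -c "
from plant import arm
print(arm.close_job())"
```

```text
the job is handed in; nothing more can be done
None
```

I handed the job in at about 23 s: the top drawer is open about 180 mm, the blue lid was drawn off and set down top side up on the green mat, the coil is still in its base, and nothing else was disturbed as far as the last picture shows.

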